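# Clear the jars to the shelf row and peel off the top tray

### The job

Stand the two jars that are in the top tray on the two empty round marks of the low shelf, upright, so that they carry on the row of jars there. Then peel the top tray off the sticky stack: take it by its upright tab and raise that corner first while the opposite corner still rests in the stack, then lift the whole tray free and finish while holding it still and about level in the gripper, over the middle of the rubber drip mat and more than 15 cm above the bench. Do not shift the jars already on the shelf or the other things on the bench.

Things in the scene. Friction and masses are not known exactly. Their poses are not given: they have to be found in the camera images.
- shelf: Low white shelf board fixed to the bench, 110 (its x) by 270 (its y) mm, top 40 mm above the bench; a 12 mm high rail along its back (+x) edge. Origin: centre of its footprint at bench level, z up. Four flat grey round marks, 54 mm wide, lie in a row on its middle line at y = -93, -31, +31 and +93 mm; the first two have jars on them, the other two are empty.
- mark_a (a point): Centre of the empty mark next to the standing row (shelf y = +31 mm), on the board's top face. Either jar may go on either empty mark.
- mark_b (a point): Centre of the empty mark at the end of the shelf (shelf y = +93 mm), on the board's top face.
- jar1: Brown glass jar with a white screw cap, 46 mm in diameter, 75 mm high, 0.1 to 0.25 kg, standing in the top tray, in the half nearer to the tab. Origin: centre of its underside, z up along its axis.
- jar2: The same kind of jar, standing in the other half of the top tray.
- stack: Stack of nested aluminium trays, fixed to the bench by two small clamps at its long sides: 196 (its x) by 146 (its y) mm, rims to about 208 by 158 mm, topmost edge 50 mm above the bench; the loose top tray sits in it. Origin: centre of its footprint at bench level, z up. Stack and shelf may each be on either side.
- seat (a point): Centre of the floor of the hollow in which the top tray sits (12 mm deep, 188 by 138 mm, 4 mm of play all round), 38 mm above the bench. Rubber spring pads on its long walls, at x = +-65 mm, press about 4 N each on the tray's sides, 7 mm up, so it sticks: a straight pull takes up to about 20 N; raising one corner frees the pads one after another.
- tray: The loose aluminium top tray, about 0.18 kg. Origin: centre of its underside; seated, its axes are the stack's. Body 180 (x) by 130 (y) by 22 mm, floor and walls 4 mm thick, flat rim 196 by 150 mm at z = 18 to 22 mm. On its -x rim near the +y corner stands a tab, 9 mm thick (x), 32 mm wide (y), z = 20 to 54 mm, centred at x = -93.5, y = +50 mm.
- tab (a point): Centre of the top edge of the tray's upright tab, 54 mm above the tray's underside; grip the tab across its 9 mm thickness (along the tray's x), fingertips above the rim (22 mm above the tray's underside).
- far_corner (a point): The tray's bottom corner diagonally opposite to the tab (tray x = +90, y = -65 mm, z = 0).
- mat: Black ribbed rubber drip mat fixed on the bench, 160 (x) by 110 (y) by 4 mm. Origin: centre of its underside.
- row_jar1: Jar of the same kind already standing on the first mark of the shelf (y = -93 mm); leave it. Origin: centre of its underside.
- row_jar2: Jar of the same kind already standing on the second mark (y = -31 mm); leave it.
- beaker: Clear beaker, 56 mm in diameter, 70 mm high, on the bench between the stack and the shelf; leave it. Origin: centre of its underside.
- bottle: White bottle, 64 mm in diameter, 150 mm high, beyond the task's things; leave it. Origin: centre of its underside.
- dish: Flat glass dish, 90 mm in diameter, 16 mm high; leave it. Origin: centre of its underside.
- spatula: Spatula lying on the bench, about 190 mm long; leave it. Origin: centre of its underside.
- weight: Steel weight with a knob, 44 mm in diameter, 54 mm high; leave it. Origin: centre of its underside.
Things that resemble listed ones, but are neither listed nor needed, are in the scene too. Leave any green or yellow look-alike of the jar1 alone.

How it is judged:
By the outcome, as a careful person would: the job done as asked, in the order asked, and still so for the second after the job is handed in, while the arm keeps its last pose, push and grip.
It also fails if it takes over 69 s, if anything falls off the work surface, if the arm or the gripper's body presses on something with over 40 N, if the wrist force passes 120 N, or if a joint passes its speed limit or range.

### The arm

A 6-joint arm with a two-finger parallel gripper is mounted at the origin on the work surface. World frame = base frame: x ahead of the robot, y to its left, z up, the work surface at z = 0. Lengths are in m, angles in rad, forces in N, time in s.
With the tool pointing down it reaches from about 0.325 to 0.925 m from the base axis. Payload 3.1 kg.
Tool frame: the origin (TCP) lies on the centre line of the jaws, within the pads' length; the fingertips stand env.tip_reach ahead of it and the grasp point (between the pads) lies 11 mm behind it (env.tip_reach is the distance from the TCP to the fingertips, in m); y points along the fingers, z is the direction in which the jaws open and shut, and the axes are right-handed (so a half turn about y gives the same grasp; the last joint's range is limited). The gripper opens to 85 mm and grips with 20 to 120 N. Pads are 22 mm wide; open, the fingers measure 114 mm over their backs; the gripper's body (76 mm by 85 mm) begins 54 mm behind the grasp point. The pads swing forward as they close: fully open they stand 13 mm farther back than shut.
Start: joints at [0.996, 0.217, 1.613, -0, 1.311, -0.112], TCP at [0.279, 0.559, 0.239] pointing down, gripper open.
Joint ranges: [-2.75, 2.75], [-0.78, 2.1], [0.31, 2.55], [-1.13, 4.27], [0.13, 2.63], [-2.58, 2.58]. Speed limits (rad/s): [2.79, 2.79, 3.14, 3.14, 3.14, 3.14].

### API

Orientations are given as a 3x3 rotation matrix whose columns are the frame's x, y, z axes.
In Python, from rig import status, get_image, env gives the robot as it stands.
- The arm moves only by the tool servo_tool, never from a script. Its argument "series" is a list of rows, each a list of 3 entries, a list of its own where there are three numbers: the shift along the tool's x, y, z in mm, then the turn, a rotation vector about the tool's x, y, z in degrees, then the opening, from 0 (shut) to 1 (fully open). A call has exactly 10 rows; each row shifts and turns the commanded pose from where the row before left it, along the tool's axes as they then stand; what a row does not reach is not made up. A row lasts 1/10 s, in which the tool goes at most 50 mm and 8.59 degrees, less where a joint would pass 70% of its speed; a pose out of reach is approached as far as the arm can. A call is refused whole if a number of a shift passes 50 or a number of a turn 8.59, either way. A call with a gripper value outside its range is refused whole. The fingers move at their own pace and stop on an object; "grip_force" is the grip in N (left out, the last holds). Time passes only in rows, so rows that do not move let the fingers close, or fill a call up. It gives the time, the measured TCP pose, the force and the opening at its end, in the units of the state.
- status.state(): the state, without advancing time (a new reading comes with each control period).
- get_image(name): name is "side" or "top"; returns a dict with "pixels" (400x640x3 uint8, red, green, blue), "fovy" (degrees; the focal length in pixels is half the picture's height over the tangent of half this angle, whatever the lens; pixels are square), "cx", "cy" (the principal point, pixels), "R" (3x3) and "t" (3): a world point X has camera coordinates R X + t. Camera axes: x right, y down, z forward; pixel columns grow to the right and rows downward; lengths in m; the calibration is good to about 2 mm. A picture is of the moment at which its call begins. There is no depth.
- env.close_job(): hands the job in, once; it reports no verdict.
The state is a dict: "t": time; "joint_pos": joint angles; "joint_vel": joint speeds; "joint_torque": joint torques, N m; "eef_pos": TCP position; "ee_rot": TCP orientation; "force": force on the tool from outside, world axes, zero at the start; "ft_torque": the same for the moment, N m; "opening": finger opening in m.
Only numpy, scipy, OpenCV 4.12 (cv2) and the standard library are available. Lean on these libraries where they do the work, as an engineer would, in place of code of your own. Each camera call takes 0.05 s, during which the arm holds its last target. There are 200 camera calls.

## Working session

There is one attempt and no reset: what is moved stays moved. The work goes in short steps, Python scripts to look and compute and a tool call to move; the robot and the scene stay as the last step left them, time stands still between calls to the robot, and variables do not carry over. Pictures are saved under pics/ and viewed, about 8 in all and at most 12, crops included, and the job is handed in when it is done.

Besides the shell and the picture viewer there is one more tool, called after "Call:" as name([rows], argument=value, ...), one row to a line, values as JSON. servo_tool: Moves the arm, as the interface text tells. Its arguments: {"type":"object","properties":{"series":{"type":"array"},"grip_force":{"type":"number"}},"required":["series"]}

```bash
ls; mkdir -p pics; python3 - <<'E'
from rig import status,get_image,env
import cv2,numpy as np,pickle
s=status.state();print(s['t'],s['eef_pos'],s['ee_rot'],s['opening'],env.tip_reach)
for n in('side','top'):
    d=get_image(n);pickle.dump(d,open(f'pics/{n}0.pkl','wb'));cv2.imwrite(f'pics/{n}0.png',d['pixels'][...,::-1])
    print(n,d['fovy'],d['cx'],d['cy'],d['R'],d['t'],[k for k in d])
E
```

```text
pics
0.0 [0.27856667 0.55858559 0.23793912] [[ 8.94829244e-01 -1.28772732e-03  4.46406727e-01]
 [-4.46408519e-01 -2.04038072e-03  8.94826950e-01]
 [-2.41453428e-04 -9.99997089e-01 -2.40064479e-03]] 0.08531438907942154 0.008
side 47.26188332457011 321.3284974510911 196.06930515650362 [[ 0.90265657 -0.42975772  0.02279064]
 [-0.25715463 -0.58107222 -0.77215709]
 [ 0.34508348  0.69113196 -0.63502284]] [-0.51555008  0.23204238  0.94291188] ['pixels', 'fovy', 'cx', 'cy', 'R', 't']
top 56.213229508986814 322.2728888562857 193.95777314310786 [[-0.00415206 -0.99981595 -0.01873033]
 [-0.98969161  0.00678995 -0.1430539 ]
 [ 0.14315475  0.01794328 -0.98953765]] [0.0336548  0.56275974 0.77025493] ['pixels', 'fovy', 'cx', 'cy', 'R', 't']
```

View pics/top0.png

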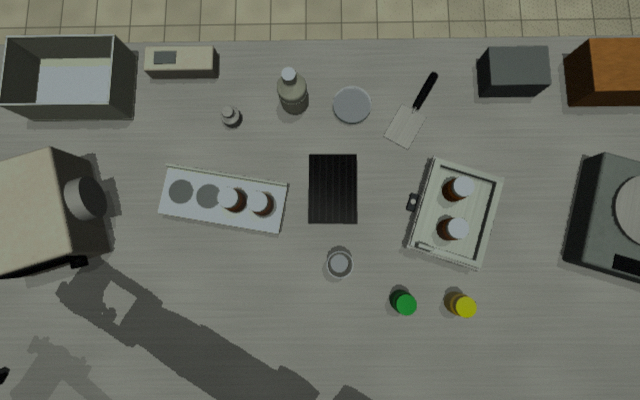

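View pics/side0.png

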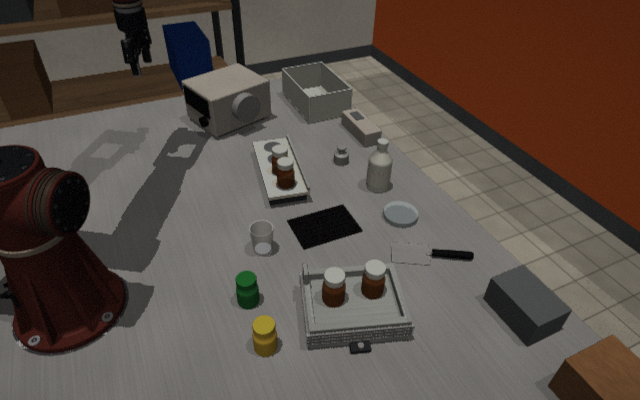

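Top view: shelf centred at about (223,199) with empty marks at (181,191) and (208,196) and row jars at (235,199) and (262,203). The mat is at (333,188). The stack is around (455,213) with brown jars, white caps, at (460,187) and (455,229). The green (404,303) and yellow (464,306) jars stand outside the tray and are look-alikes, so I'll leave them. Next I'll enlarge the stack in both views to find the tab.

```bash
cat > h.py <<'E'
import numpy as np,cv2,pickle
def load(n): return pickle.load(open(f'pics/{n}.pkl','rb'))
def snap(n,tag):
    from rig import get_image
    d=get_image(n);pickle.dump(d,open(f'pics/{n}{tag}.pkl','wb'));return d
def K(d):
    f=200/np.tan(np.radians(d['fovy']/2));return np.array([[f,0,d['cx']],[0,f,d['cy']],[0,0,1]])
def ray(d,p):
    R=np.array(d['R']);return -R.T@np.array(d['t']),R.T@np.linalg.solve(K(d),[p[0],p[1],1])
def onz(d,p,z):
    c,r=ray(d,p);return c+r*(z-c[2])/r[2]
def tri(d1,p1,d2,p2):
    c1,r1=ray(d1,p1);c2,r2=ray(d2,p2);r1/=np.linalg.norm(r1);r2/=np.linalg.norm(r2)
    s=np.linalg.lstsq(np.c_[r1,-r2],c2-c1,rcond=None)[0];a=c1+s[0]*r1;b=c2+s[1]*r2
    return (a+b)/2,np.linalg.norm(a-b)
def proj(d,X):
    q=K(d)@(np.array(d['R'])@np.array(X)+np.array(d['t']));return q[:2]/q[2]
def crop(d,x0,y0,w,h,s): return cv2.resize(d['pixels'][y0:y0+h,x0:x0+w,::-1],None,fx=s,fy=s,interpolation=cv2.INTER_CUBIC)
E
python3 - <<'E'
from h import *
t,s=load('top0'),load('side0')
a=crop(t,395,150,115,125,4.7);b=crop(s,295,250,125,112,2.6)
b=crop(s,290,250,130,110,2.5)
im=np.zeros((590,800,3),np.uint8);im[:a.shape[0],:a.shape[1]]=a[:590]
b=crop(s,290,250,130,110,2.0);im[:220,540:800]=b
c=crop(t,150,155,150,90,1.7);im[300:300+c.shape[0],542:542+c.shape[1]]=c
cv2.imwrite('pics/c1.png',im)
E
```

```text
(no output)
```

View pics/c1.png

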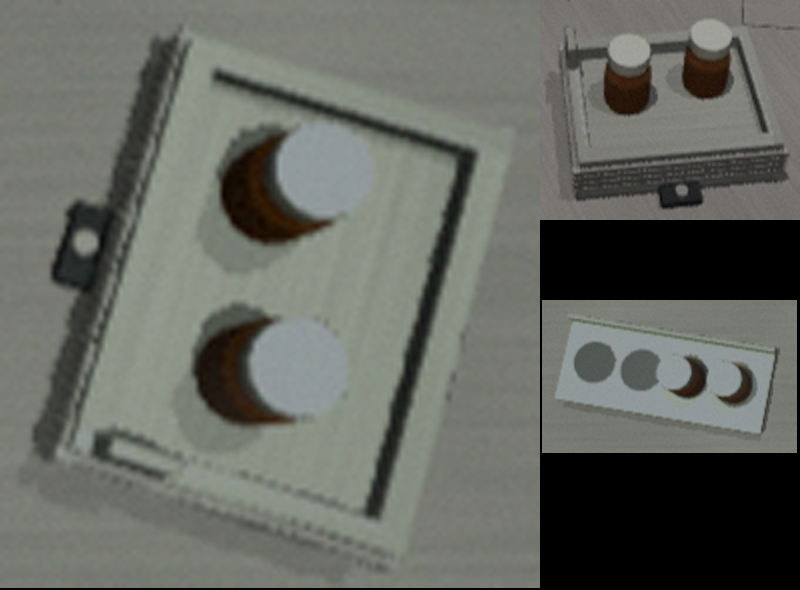

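The tab shows at top px (424,247) and side px (305,272), at the lower-left corner of the tray. The two brown jars with white caps are the ones in the tray, with jar1 being the lower one at (458,229), nearer the tab. Now I'll measure.

```bash
python3 - <<'E'
from h import *
t,s=load('top0'),load('side0')
def comps(d,lo,hi,roi,amin=40,sat=None):
    x0,y0,x1,y1=roi;im=d['pixels'][y0:y1,x0:x1]
    hsv=cv2.cvtColor(im,cv2.COLOR_RGB2HSV);m=cv2.inRange(hsv,lo,hi)
    n,l,st,ce=cv2.connectedComponentsWithStats(m)
    for i in range(1,n):
        if st[i,4]>amin:
            c=cv2.findContours((l==i).astype(np.uint8),cv2.RETR_EXTERNAL,cv2.CHAIN_APPROX_NONE)[0][0]
            print('  c',np.round(ce[i]+[x0,y0],1),'box',st[i,:2]+[x0,y0],st[i,2:4],'A',st[i,4], 'minrect',np.round(np.array(cv2.minAreaRect(c)[0])+[x0,y0],1),np.round(cv2.minAreaRect(c)[1:][0],1),round(cv2.minAreaRect(c)[2],1))
for n,p in (('cap',(458,228)),('rim',(440,170)),('floor',(470,210)),('mark',(181,191)),('shelf',(170,205)),('rowcap',(228,200)),('mat',(333,188)),('tab',(424,247)),('bench',(380,230))):
    print(n,t['pixels'][p[1],p[0]],cv2.cvtColor(t['pixels'][p[1]:p[1]+1,p[0]:p[0]+1],cv2.COLOR_RGB2HSV)[0,0])
for n,p in (('cap',(334,275)),('capside',(334,284)),('rim',(306,320)),('floor',(350,310)),('mark',(273,148)),('shelf',(268,175)),('bench',(220,250)),('tab',(305,272))):
    print('S',n,s['pixels'][p[1],p[0]],cv2.cvtColor(s['pixels'][p[1]:p[1]+1,p[0]:p[0]+1],cv2.COLOR_RGB2HSV)[0,0])
print('mat top');comps(t,(0,0,0),(180,255,45),(295,140,370,235))
print('caps top');comps(t,(100,0,135),(140,60,255),(420,165,490,250))
print('jars brown side');comps(s,(0,100,20),(20,255,255),(295,250,420,330))
print('jars brown top');comps(t,(0,90,10),(25,255,255),(420,165,490,250))
E
```

```text
cap [145 154 155] [ 93  16 155]
rim [140 147 133] [ 45  24 147]
floor [138 147 135] [ 53  21 147]
mark [82 89 82] [60 20 89]
shelf [144 153 151] [ 83  15 153]
rowcap [146 153 154] [ 94  13 154]
mat [28 30 27] [50 26 30]
tab [141 150 138] [ 53  20 150]
bench [122 124 115] [ 37  19 124]
S cap [161 159 152] [ 23  14 161]
S capside [86 84 76] [24 30 86]
S rim [105 103 100] [ 18  12 105]
S floor [128 130 124] [ 40  12 130]
S mark [162 163 154] [ 33  14 163]
S shelf [162 163 157] [ 35   9 163]
S bench [122 119 117] [ 12  10 122]
S tab [126 127 121] [ 35  12 127]
mat top
  c [332.4 188.5] box [309 155] [48 68] A 3251 minrect [332.5 188.5] [47. 67.] -0.0
caps top
jars brown side
  c [372.  287.2] box [361 273] [24 26] A 406 minrect [371.8 286.6] [22.2 23.5] 11.3
  c [332.7 295.3] box [322 282] [23 25] A 410 minrect [332.6 294.6] [22.5 23.4] 5.7
jars brown top
  c [449.7 192.1] box [442 179] [23 23] A 216 minrect [451.2 191.8] [21.6 17.4] 60.9
  c [443.4 229.8] box [437 218] [19 22] A 188 minrect [444.9 229.8] [21.8 16.4] 79.2
```

```bash
cat >> h.py <<'E'
def blobs(m,x0,y0,amin=40):
    n,l,st,ce=cv2.connectedComponentsWithStats(m.astype(np.uint8));o=[]
    for i in range(1,n):
        if st[i,4]>=amin:
            c=cv2.findContours((l==i).astype(np.uint8),cv2.RETR_EXTERNAL,cv2.CHAIN_APPROX_NONE)[0][0]
            o.append((ce[i]+[x0,y0],st[i,4],np.array(cv2.fitEllipse(c)[0])+[x0,y0],np.array(cv2.fitEllipse(c)[1]),c[:,0]+[x0,y0]))
    return o
def roi(d,x0,y0,x1,y1): return cv2.GaussianBlur(d['pixels'],(3,3),0)[y0:y1,x0:x1].astype(int)
E
python3 - <<'E'
from h import *
t,s=load('top0'),load('side0')
def show(n,o):
    print(n)
    for b in o: print('  ',b[0].round(1),b[1],b[2].round(1),b[3].round(1))
r=roi(t,435,170,485,245);ct=blobs(r[...,2]-r[...,0]>3,435,170);show('capT',ct)
r=roi(s,315,255,390,300);cs=blobs(r[...,0]>142,315,255);show('capS',cs)
for a in ct:
  for b in cs:
    X,g=tri(t,a[2],s,b[2]);print(X.round(4),g.round(4))
r=roi(t,160,170,232,230);mt=blobs((r.sum(2)<330)&(r.sum(2)>200),160,170);show('markT',mt)
r=roi(s,252,135,300,200);show('markS',blobs(r[...,0]<135,252,135,20))
show('shelf', blobs((roi(t,150,160,300,240).sum(2)>405),150,160,200))
show('stack', blobs((roi(t,395,150,515,275).sum(2)>390),395,150,200))
a=crop(t,150,155,150,90,5.3);b=crop(s,245,130,70,80,3)
cv2.imwrite('pics/c2.png',np.vstack([a,cv2.copyMakeBorder(crop(s,240,130,75,80,1.4),0,0,0,a.shape[1]-105,cv2.BORDER_CONSTANT)]) )
for n,b in (('shelfC',blobs((roi(t,150,160,300,240).sum(2)>405),150,160,200)),('stackC',blobs((roi(t,395,150,515,275).sum(2)>390),395,150,200))):
    for q in b:
        h=cv2.approxPolyDP(cv2.convexHull(q[4].astype(np.int32)),5,True)[:,0];print(n,h.tolist())
E
```

```text
capT
   [463.6 185.7] 317 [463.5 185.7] [18.6 19.9]
   [458.2 227.6] 331 [458.2 227.6] [19.1 20.3]
capS
   [375.2 266.5] 230 [375.2 266.6] [13.6 19.4]
   [334.1 274.3] 243 [334.1 274.4] [14.8 18.9]
[ 0.5667 -0.2464  0.1187] 0.0014
[ 0.5266 -0.2336  0.1197] 0.0797
[ 0.52   -0.2456  0.1325] 0.08
[ 0.4849 -0.2313  0.1189] 0.0005
markT
   [180.4 191.1] 441 [180.4 191.1] [21.9 23.7]
   [207.3 195.8] 414 [207.3 195.8] [21.1 23.5]
   [197.  221.9] 253 [197.1 222. ] [ 3.5 88.9]
markS
   [272.1 167.6] 1138 [275.7 166.7] [53.  71.7]
   [280.6 168.4] 834 [281.  167.9] [22.4 53.4]
shelf
   [223.7 200.9] 3848 [222.2 200. ] [ 50.7 154. ]
stack
   [457.5 212.5] 4490 [457.9 211.2] [ 83.4 107.3]
shelfC [[167, 170], [284, 187], [277, 232], [158, 212]]
stackC [[435, 157], [503, 178], [480, 266], [411, 244]]
```

```bash
python3 - <<'E'
from h import *
t,s=load('top0'),load('side0')
mb=onz(t,(180.4,191.1),.04);ma=onz(t,(207.3,195.8),.04);print('marks',mb.round(4),ma.round(4),np.linalg.norm(mb-ma), 'side px',proj(s,mb),proj(s,ma))
# shelf corners top (0.04)
C=[onz(t,p,.04) for p in ((284,187),(277,232),(158,212),(167,170))];print(np.round(C,4).tolist())
print('front',np.linalg.norm(C[1]-C[2]))
d=C[2]-C[1];print('shelf +y dir from front edge',np.degrees(np.arctan2(d[1],d[0])))
# marks line direction
d=mb-ma;print('marks dir',np.degrees(np.arctan2(d[1],d[0])))
# row caps
r=roi(t,215,185,280,220);m=(r.sum(2)>400)
for q in C: print(proj(s,q).round(1),end=' ')
r=roi(s,250,135,300,175)
for y in range(138,166,2): print(y,s['pixels'][y,254:300:2,0])
# stack rim corners
S=[onz(t,p,.06) for p in ((435,157),(503,178),(480,266),(411,244))];print('\nstack',np.round(S,4).tolist(),np.mean(S,0))
for i in range(4):
    d=S[(i+1)%4]-S[i];print(np.linalg.norm(d).round(4),np.degrees(np.arctan2(d[1],d[0])).round(1))
print('mat',onz(t,(332.5,188.5),.004))
for z in (.092,):print('tab',onz(t,(424,247),z),tri(t,(424,247),s,(305,272)))
E
python3 - <<'E'
import sys;sys.path.insert(0,'.')
import os;os.chdir('.')
from h import *
t,s=load('top0'),load('side0')
a=crop(s,293,255,60,70,7);b=crop(t,403,225,70,50,5);c=crop(s,245,130,70,75,4)
im=np.zeros((590,800,3),np.uint8);im[:490,:420]=a;im[:250,430:780]=b;im[260:560,430:710]=c
cv2.imwrite('pics/c3.png',im)
E
```

```text
marks [0.5715 0.3407 0.04  ] [0.5607 0.2812 0.04  ] 0.06054019386317385 side px [272.16688637 147.38702094] [276.0349902  158.80549348]
[[0.5789, 0.1139, 0.04], [0.4814, 0.1279, 0.04], [0.5259, 0.3874, 0.04], [0.6188, 0.3729, 0.04]]
front 0.26332150896870604
shelf +y dir from front edge 80.26660490838849
marks dir 79.74566812393225
[305.7 190.8] [268.7 197.3] [252.3 142.8] [283.  138.6] 138 [119 121 124 122 116 119 117 118 121 113 112 131 134 139 132 151 114 121
 122 114 122 122 122]
140 [120 118 128 130 132 137 132 149 157 160 158 161 159 158 159 161 153  85
 130 121 119 121 122]
142 [155 158 161 161 159 161 154 125 101  81  86 107 138 160 159 162 158  92
 134 119 117 122 121]
144 [162 159 161 156 161 144  77  75  76  79  76  98 112 134 160 154 159 138
 100 126 120 122 121]
146 [158 161 161 158 159  86  76  77  76  90 140 162 162 161 159 160 161 157
  80 131 121 122 123]
148 [140 160 159 160 157  96  75  79  73 150 157 159 161 162 162 158 157 160
 112 117 125 123 118]
150 [ 97 159 157 160 159 152 101  79  78 116 157 157 159 160 160 159 133 158
 148  75 132 122 123]
152 [ 94 161 159 
[... 338 characters left out ...]
41 161 162 161 160
 158 157 112 113 123]
160 [ 96  97 161 159 160 158 162  96  72  48  60  70 162 162 162 159 160 161
 160 159 155  73 128]
162 [100  98 126 159 158 159 158 155 100  37  47  63 159 160 161 158 161 158
 163 144 155  92 127]
164 [ 99 101  89 158 160 160 160 159 158  47  42  51 100 153 159 161 159 158
 133  72 161 143  82]

stack [[0.6381, -0.2105, 0.06], [0.5915, -0.3509, 0.06], [0.4094, -0.2911, 0.06], [0.4545, -0.1526, 0.06]] [ 0.52338394 -0.2512913   0.06      ]
0.1479 -108.4
0.1917 161.8
0.1457 72.0
0.1926 -17.5
mat [0.58060902 0.00796801 0.004     ]
tab [ 0.44819341 -0.17107426  0.092     ] (array([ 0.44892137, -0.17369052,  0.08251208]), np.float64(0.0015042508959932522))
```

View pics/c3.png

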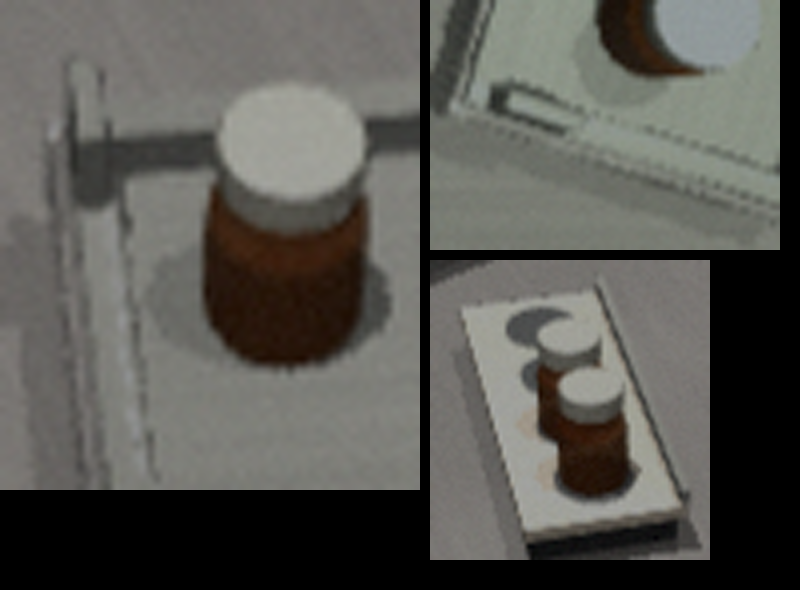

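In the crop, the tab's top edge sits at about side px (305,264) and top px (425.6,247.4). That gives about (0.448,-0.1745), which agrees with the stack pose: centre (0.523,-0.251), yaw about -18°. Jar caps triangulate to z≈0.118. Moving above jar1 at (0.485,-0.231).

Call:
servo_tool([
  [[20,0,-22],[0,0,0],1],
  [[31.6,0,-36],[0,0,0],1],
  [[31.6,0,-36],[0,0,0],1],
  [[31.6,0,-36],[0,0,0],1],
  [[31.6,0,-36],[0,0,0],1],
  [[31.6,0,-36],[0,0,0],1],
  [[31.6,0,-36],[0,0,0],1],
  [[31.6,0,-36],[0,0,0],1],
  [[31.6,0,-36],[0,0,0],1],
  [[31.6,0,-36],[0,0,0],1],
], grip_force=40)

```text
t: 1.1
eef_pos: [0.3967, 0.1119, 0.2391]
ee_rot: [[0.895, 0.0, 0.446], [-0.446, 0.0, 0.895], [0.0, -1.0, 0.0]]
force: [0.6, 0.9, 0.7]
opening: 0.0852
```

Call:
servo_tool([
  [[31.6,0,-36],[0,0,0],1],
  [[31.6,0,-36],[0,0,0],1],
  [[31.6,0,-36],[0,0,0],1],
  [[31.6,0,-36],[0,0,0],1],
  [[31.6,0,-36],[0,0,0],1],
  [[31.6,0,-36],[0,0,0],1],
  [[31.6,0,-36],[0,0,0],1],
  [[11,0,-16],[0,0,0],1],
  [[0,0,0],[0,-4,0],1],
  [[0,0,0],[0,-4.5,0],1],
])

```text
t: 2.1
eef_pos: [0.4845, -0.23, 0.2385]
ee_rot: [[0.951, -0.002, 0.308], [-0.308, 0.002, 0.951], [-0.002, -1.0, 0.001]]
force: [0.4, 0.6, -0.1]
opening: 0.0855
```

```bash
cat >> h.py <<'E'
def go(target,yaw=None):
    from rig import status
    s=status.state();p=np.array(s['eef_pos']);R=np.array(s['ee_rot'])
    print('t',round(s['t'],2),'p',p.round(4),'yaw',np.degrees(np.arctan2(R[1,2],R[0,2])).round(1),'tilt',R[2].round(3),'open',round(s['opening'],4),'F',np.round(s['force'],1))
    if target is not None: print('tool shift mm',(R.T@(np.array(target)-p)*1000).round(1))
    return p,R
E
python3 -c "
from h import *
go((.485,-.2305,.2))"
```

```text
t 2.1 p [ 0.4845 -0.23    0.2385] yaw 72.1 tilt [-0.002 -1.     0.001] open 0.0855 F [ 0.4  0.6 -0.1]
tool shift mm [ 0.7 38.5 -0.4]
```

Call:
servo_tool([
  [[0.5,25,0],[0,0,0],1],
  [[0,30,0],[0,0,0],1],
  [[0,30,0],[0,0,0],1],
  [[0,25,0],[0,0,0],1],
  [[0,20,0],[0,0,0],1],
  [[0,15,0],[0,0,0],1],
  [[0,12,0],[0,0,0],1],
  [[0,8,0],[0,0,0],1],
  [[0,0,0],[0,0,0],1],
  [[0,0,0],[0,0,0],0.7],
])

```text
t: 3.1
eef_pos: [0.4861, -0.2302, 0.0749]
ee_rot: [[0.951, 0.001, 0.309], [-0.309, -0.001, 0.951], [0.001, -1.0, -0.0]]
force: [-0.3, -0.1, -0.5]
opening: 0.0731
```

Call:
servo_tool([
  [[0,0,0],[0,0,0],0.6],
  [[0,0,0],[0,0,0],0.5],
  [[0,0,0],[0,0,0],0.4],
  [[0,0,0],[0,0,0],0.3],
  [[0,0,0],[0,0,0],0.3],
  [[0,0,0],[0,0,0],0.3],
  [[0,0,0],[0,0,0],0.3],
  [[0,-1,0],[0,0,0],0.3],
  [[0,-1,0],[0,0,0],0.3],
  [[0,0,0],[0,0,0],0.3],
])

```text
t: 4.1
eef_pos: [0.4848, -0.2293, 0.0757]
ee_rot: [[0.951, -0.002, 0.309], [-0.309, 0.001, 0.951], [-0.002, -1.0, 0.001]]
force: [-1.2, 0.1, -0.4]
opening: 0.0443
```

Call:
servo_tool([
  [[0,-5,0],[0,0,0],0.3],
  [[0,-10,0],[0,0,0],0.3],
  [[0,-20,0],[0,0,0],0.3],
  [[0,-25,0],[0,0,0],0.3],
  [[0,-25,0],[0,0,0],0.3],
  [[0,-25,0],[0,0,0],0.3],
  [[0,-20,0],[0,0,0],0.3],
  [[0,-15,0],[0,0,0],0.3],
  [[0,-5,0],[0,0,0],0.3],
  [[0,0,0],[0,0,0],0.3],
])

```text
t: 5.1
eef_pos: [0.4858, -0.23, 0.227]
ee_rot: [[0.951, 0.001, 0.309], [-0.309, -0.001, 0.951], [0.001, -1.0, -0.0]]
force: [-0.4, 0.1, -2.7]
opening: 0.0442
```

Wrist force shows about 2 N of jar weight, so it is held. Carrying it to mark_a.

Call:
servo_tool([
  [[-2,0,12],[0,0,0],0.3],
  [[-4,0,25],[0,0,0],0.3],
  [[-6.5,0,38],[0,0,0],0.3],
  [[-6.5,0,38],[0,0,0],0.3],
  [[-6.5,0,38],[0,0,0],0.3],
  [[-6.5,0,38],[0,0,0],0.3],
  [[-6.5,0,38],[0,0,0],0.3],
  [[-6.5,0,38],[0,0,0],0.3],
  [[-6.5,0,38],[0,0,0],0.3],
  [[-6.5,0,38],[0,0,0],0.3],
])

```text
t: 6.1
eef_pos: [0.5343, 0.1147, 0.2244]
ee_rot: [[0.951, -0.003, 0.309], [-0.309, 0.0, 0.951], [-0.003, -1.0, -0.001]]
force: [0.7, -0.2, -2.5]
opening: 0.0443
```

Call:
servo_tool([
  [[-6.5,0,38],[0,0,0],0.3],
  [[-6.5,0,38],[0,0,0],0.3],
  [[-6.5,0,38],[0,0,0],0.3],
  [[-6,0,35],[0,0,0],0.3],
  [[-4,0,20],[0,0,0],0.3],
  [[0,0,0],[0,6,0],0.3],
  [[0,0,0],[0,8,0],0.3],
  [[0,0,0],[0,8,0],0.3],
  [[0,0,0],[0,8,0],0.3],
  [[0,0,0],[0,8,0],0.3],
])

```text
t: 7.1
eef_pos: [0.559, 0.2817, 0.2247]
ee_rot: [[0.554, -0.003, 0.833], [-0.833, -0.001, 0.554], [-0.0, -1.0, -0.003]]
force: [-0.7, 0.4, -2.3]
opening: 0.0445
```

Call:
servo_tool([
  [[0,0,0],[0,8,0],0.3],
  [[0,0,0],[0,8,0],0.3],
  [[0,0,0],[0,8,0],0.3],
  [[0,0,0],[0,8,0],0.3],
  [[0,0,0],[0,8,0],0.3],
  [[0,0,0],[0,4,0],0.3],
  [[0,0,0],[0,0,0],0.3],
  [[0,0,0],[0,0,0],0.3],
  [[0,0,0],[0,0,0],0.3],
  [[0,0,0],[0,0,0],0.3],
])

```text
t: 8.1
eef_pos: [0.5599, 0.2821, 0.2261]
ee_rot: [[-0.173, -0.0, 0.985], [-0.985, -0.0, -0.173], [0.0, -1.0, -0.0]]
force: [-0.3, -0.4, -2.1]
opening: 0.0442
```

```bash
python3 - <<'E'
from h import *
go((.5607,.2796,.0715))
t,s=snap('top','1'),snap('side','1')
t0=load('top0')
# row jars from first picture: cap tops z .115
r=roi(t0,215,185,280,220)
for b in blobs(r[...,2]-r[...,0]>3,215,185,60): print(b[1],b[2],b[3],onz(t0,b[2],.115).round(4))
c=np.zeros((560,790,3),np.uint8);a=crop(t,140,140,170,110,4.6)[:,:780];c[:a.shape[0],:a.shape[1]]=a[:560]
cv2.imwrite('pics/c4.png',np.hstack([crop(t,150,130,150,110,3),crop(s,220,70,115,141,2.34)[:330]]))
E
```

```text
t 8.1 p [0.5599 0.2821 0.2261] yaw -10.0 tilt [ 0. -1. -0.] open 0.0442 F [-0.3 -0.4 -2.1]
tool shift mm [  2.3 154.6   1.3]
1431 [244.64668083 202.01638603] [38.78293228 72.49809265] [0.5372 0.182  0.115 ]
```

View pics/c4.png

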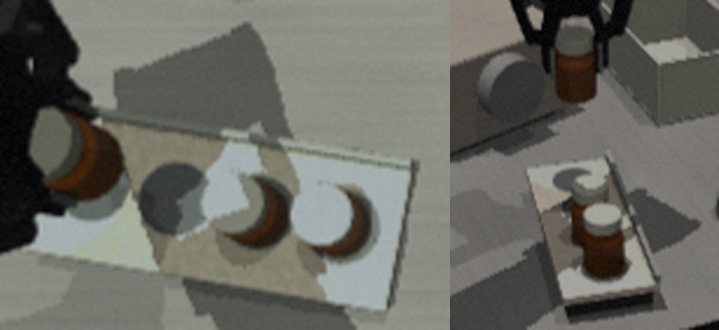

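The crop shows jar1 hanging upright in the jaws at about (75,155), with both marks clear. Lowering it onto mark_a.

Call:
servo_tool([
  [[1,15,0.5],[0,0,0],0.3],
  [[1.3,25,0.8],[0,0,0],0.3],
  [[0,25,0],[0,0,0],0.3],
  [[0,25,0],[0,0,0],0.3],
  [[0,25,0],[0,0,0],0.3],
  [[0,18,0],[0,0,0],0.3],
  [[0,10,0],[0,0,0],0.3],
  [[0,6,0],[0,0,0],0.3],
  [[0,2,0],[0,0,0],0.3],
  [[0,0,0],[0,0,0],0.3],
])

```text
t: 9.2
eef_pos: [0.5615, 0.2799, 0.0758]
ee_rot: [[-0.174, 0.001, 0.985], [-0.985, 0.0, -0.174], [-0.001, -1.0, 0.001]]
force: [-0.3, 0.2, -1.2]
opening: 0.0444
```

```bash
python3 -c "
from h import *
go((.5607,.2796,.0715))"
```

```text
t 9.2 p [0.5615 0.2799 0.0758] yaw -10.0 tilt [-0.001 -1.     0.001] open 0.0444 F [-0.3  0.2 -1.2]
tool shift mm [ 0.4  4.3 -0.7]
```

Call:
servo_tool([
  [[0,1,0],[0,0,0],0.3],
  [[0,1,0],[0,0,0],0.3],
  [[0,0.7,0],[0,0,0],0.3],
  [[0,0.5,0],[0,0,0],0.3],
  [[0,0,0],[0,0,0],0.3],
  [[0,0,0],[0,0,0],0.3],
  [[0,0,0],[0,0,0],0.3],
  [[0,0,0],[0,0,0],0.3],
  [[0,0,0],[0,0,0],0.3],
  [[0,0,0],[0,0,0],0.3],
])

```text
t: 10.2
eef_pos: [0.5616, 0.28, 0.0737]
ee_rot: [[-0.174, 0.001, 0.985], [-0.985, 0.001, -0.174], [-0.001, -1.0, 0.001]]
force: [-2.2, -1.1, 5.2]
opening: 0.0443
```

Contact shows at +5 N. Releasing and retreating.

Call:
servo_tool([
  [[0,-0.5,0],[0,0,0],0.4],
  [[0,0,0],[0,0,0],0.58],
  [[0,0,0],[0,0,0],0.7],
  [[0,0,0],[0,0,0],0.85],
  [[0,0,0],[0,0,0],1],
  [[0,0,0],[0,0,0],1],
  [[0,0,0],[0,0,0],1],
  [[0,-10,0],[0,0,0],1],
  [[0,-25,0],[0,0,0],1],
  [[0,-30,0],[0,0,0],1],
])

```text
t: 11.2
eef_pos: [0.5598, 0.2793, 0.1373]
ee_rot: [[-0.174, -0.003, 0.985], [-0.985, -0.001, -0.174], [0.002, -1.0, -0.003]]
force: [-0.1, 0.8, -0.8]
opening: 0.0856
```

Call:
servo_tool([
  [[0,-35,0],[0,-8,0],1],
  [[0,-30,0],[0,-8,0],1],
  [[0,-20,0],[0,-8,0],1],
  [[0,0,0],[0,-8,0],1],
  [[0,0,0],[0,-8,0],1],
  [[0,0,0],[0,-8,0],1],
  [[0,0,0],[0,-8,0],1],
  [[0,0,0],[0,-8,0],1],
  [[0,0,0],[0,-8,0],1],
  [[0,0,0],[0,-8,0],1],
])

```text
t: 12.2
eef_pos: [0.5611, 0.2798, 0.2236]
ee_rot: [[0.942, 0.001, 0.337], [-0.337, 0.0, 0.942], [0.001, -1.0, 0.001]]
force: [-0.3, -0.8, -0.4]
opening: 0.0855
```

```bash
python3 -c "
from h import *
go((.5667,-.2464,.2))"
```

```text
t 12.2 p [0.5611 0.2798 0.2236] yaw 70.3 tilt [ 0.001 -1.     0.001] open 0.0855 F [-0.3 -0.8 -0.4]
tool shift mm [ 182.5   23.4 -493.5]
```

Call:
servo_tool([
  [[8,0,-22],[0,0,0],1],
  [[16.5,0,-44.5],[0,0,0],1],
  [[16.5,0,-44.5],[0,0,0],1],
  [[16.5,0,-44.5],[0,0,0],1],
  [[16.5,0,-44.5],[0,0,0],1],
  [[16.5,0,-44.5],[0,0,0],1],
  [[16.5,0,-44.5],[0,0,0],1],
  [[16.5,0,-44.5],[0,0,0],1],
  [[16.5,0,-44.5],[0,0,0],1],
  [[16.5,0,-44.5],[0,0,0],1],
])

```text
t: 13.2
eef_pos: [0.5633, -0.1728, 0.2238]
ee_rot: [[0.94, 0.002, 0.342], [-0.342, -0.001, 0.94], [0.002, -1.0, 0.0]]
force: [0.9, -0.0, -0.5]
opening: 0.0851
```

Call:
servo_tool([
  [[16,0,-44],[0,0,0],1],
  [[10,0,-27],[0,0,0],1],
  [[0,0,0],[0,-1.7,0],1],
  [[0,10,0],[0,0,0],1],
  [[0,20,0],[0,0,0],1],
  [[0,10,0],[0,0,0],1],
  [[0,0,0],[0,0,0],1],
  [[0,0,0],[0,0,0],1],
  [[0,0,0],[0,0,0],1],
  [[0,0,0],[0,0,0],1],
])

```text
t: 14.2
eef_pos: [0.5642, -0.2466, 0.1838]
ee_rot: [[0.949, 0.002, 0.314], [-0.314, -0.001, 0.949], [0.002, -1.0, -0.0]]
force: [-0.5, 0.3, -0.1]
opening: 0.0855
```

```bash
python3 -c "
from h import *
go((.5667,-.2464,.0735))
t,s=snap('top','2'),snap('side','2')
cv2.imwrite('pics/c5.png',np.hstack([crop(t,130,140,180,110,2.2)[:240],crop(s,240,120,85,100,2.42)[:240]]))
r=roi(s,240,120,330,210)
for b in blobs(r[...,0]>142,240,120): print(b[1],b[2],b[3])
r=roi(s,315,240,410,310)
for b in blobs(r[...,0]>142,315,240): print(b[1],b[2],b[3])
"
```

```text
t 14.2 p [ 0.5642 -0.2466  0.1838] yaw 71.7 tilt [ 0.002 -1.    -0.   ] open 0.0855 F [-0.5  0.3 -0.1]
tool shift mm [  2.1 110.3   1. ]
4397 [292.25341797 161.38152695] [82.3418045  92.63358307]
625 [250.35443401 196.14035797] [23.21092606 38.46882629]
1009 [354.47610474 252.46647739] [29.02747154 53.44554138]
271 [402.5112381  252.26457024] [16.12869263 24.26545525]
58 [319.13483572 261.63630867] [ 6.41352606 11.99979973]
60 [402.5852356  266.99889565] [ 4.36086893 14.87320137]
214 [368.65142822 304.7141571 ] [ 9.54106903 28.29824066]
108 [327.50526237 305.02058411] [ 8.78378963 28.78395271]
```

View pics/c5.png

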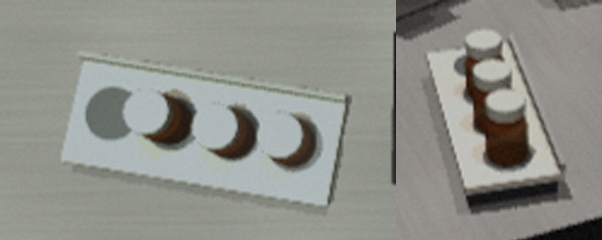

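```bash
python3 - <<'E'
from h import *
for n,x in (('top',(140,150,300,240)),('side',(240,120,330,210))):
    d=load(n+'2');r=roi(d,*x)
    hsv=cv2.cvtColor(r.astype(np.uint8),cv2.COLOR_RGB2HSV)
    m=(r[...,0]-r[...,2]>15)&(hsv[...,1]>90)
    for b in blobs(m,x[0],x[1],30): print(n,b[1],b[0].round(1),'max',b[4].max(0),'min',b[4].min(0), onz(d,b[0],.07).round(4))
t=load('top2')
# predicted cap-top outline centres for ideal jar positions
mb=np.array([.5715,.3407]);u=np.array([.1736,.985])
for k in range(4): print(proj(t,[*(mb-.062*k*u),.115]).round(1),proj(t,[*(mb-.062*k*u),.04]).round(1))
cv2.imwrite('pics/c6.png',crop(t,155,160,140,80,5.7))
E
```

```text
top 166 [209.  196.5] max [215 204] min [198 184] [0.5549 0.2676 0.07  ]
top 108 [238.5 203.8] max [243 210] min [229 192] [0.5393 0.2051 0.07  ]
top 62 [265.9 208.7] max [270 214] min [257 198] [0.5284 0.1475 0.07  ]
side 402 [281.5 172.7] max [293 188] min [269 144] [0.5363 0.1748 0.07  ]
[165.6 185.4] [180.4 191.1]
[195.9 190.6] [208.  195.8]
[226.4 195.7] [235.8 200.5]
[257.1 200.9] [263.7 205.3]
```

View pics/c6.png

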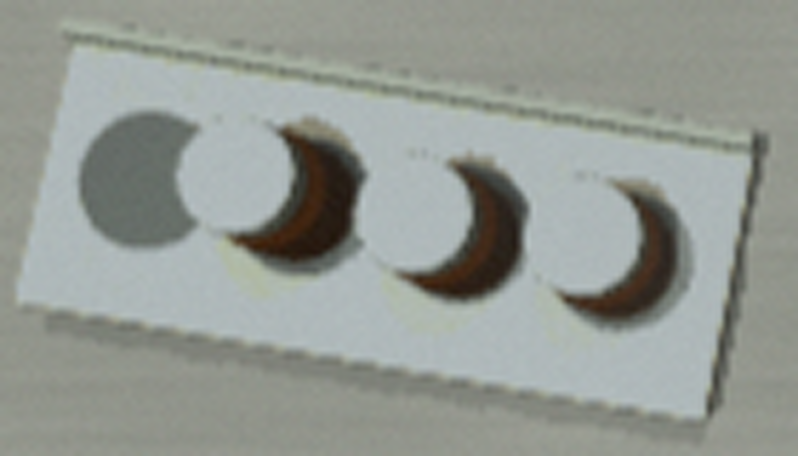

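The crop shows jar1 upright on mark_a with its cap at top px (196.2,191.0), against (195.9,190.6) expected, so within 1 mm or so. mark_b is clear at (180,191). Now taking jar2.

Call:
servo_tool([
  [[1,15,0.5],[0,0,0],1],
  [[1,25,0.5],[0,0,0],1],
  [[0,25,0],[0,0,0],1],
  [[0,20,0],[0,0,0],1],
  [[0,14,0],[0,0,0],1],
  [[0,8,0],[0,0,0],1],
  [[0,3,0],[0,0,0],1],
  [[0,0,0],[0,0,0],0.8],
  [[0,0,0],[0,0,0],0.7],
  [[0,0,0],[0,0,0],0.6],
])

```text
t: 15.3
eef_pos: [0.5666, -0.2466, 0.0739]
ee_rot: [[0.949, 0.002, 0.314], [-0.314, -0.001, 0.949], [0.002, -1.0, -0.0]]
force: [-0.3, 0.2, 0.2]
opening: 0.0513
```

Call:
servo_tool([
  [[0,0,0],[0,0,0],0.5],
  [[0,0,0],[0,0,0],0.4],
  [[0,0,0],[0,0,0],0.3],
  [[0,0,0],[0,0,0],0.3],
  [[0,0,0],[0,0,0],0.3],
  [[0,0,0],[0,0,0],0.3],
  [[0,0,0],[0,0,0],0.3],
  [[0,0,0],[0,0,0],0.3],
  [[0,0,0],[0,0,0],0.3],
  [[0,0,0],[0,0,0],0.3],
])

```text
t: 16.3
eef_pos: [0.5668, -0.2468, 0.0742]
ee_rot: [[0.949, 0.002, 0.314], [-0.314, -0.001, 0.949], [0.003, -1.0, -0.001]]
force: [-0.9, 0.2, 5.6]
opening: 0.0444
```

```bash
python3 - <<'E'
from h import *
go(None)
d=load('top0');r=roi(d,240,150,300,240);x=(215,150,300,240);r=roi(d,*x)
hsv=cv2.cvtColor(r.astype(np.uint8),cv2.COLOR_RGB2HSV)
for b in blobs((r[...,0]-r[...,2]>15)&(hsv[...,1]>90),x[0],x[1],30): print(b[1],b[0].round(1))
E
```

```text
t 16.3 p [ 0.5668 -0.2468  0.0742] yaw 71.7 tilt [ 0.003 -1.    -0.001] open 0.0444 F [-0.9  0.2  5.6]
93 [237.7 203.6]
62 [265.9 208.7]
```

Call:
servo_tool([
  [[0,-5,0],[0,0,0],0.3],
  [[0,-10,0],[0,0,0],0.3],
  [[0,-20,0],[0,0,0],0.3],
  [[0,-25,0],[0,0,0],0.3],
  [[0,-25,0],[0,0,0],0.3],
  [[0,-25,0],[0,0,0],0.3],
  [[0,-20,0],[0,0,0],0.3],
  [[0,-15,0],[0,0,0],0.3],
  [[0,-5,0],[0,0,0],0.3],
  [[0,0,0],[0,0,0],0.3],
])

```text
t: 17.3
eef_pos: [0.5658, -0.2462, 0.2231]
ee_rot: [[0.949, 0.001, 0.314], [-0.314, -0.0, 0.949], [0.001, -1.0, -0.0]]
force: [0.4, -0.3, -2.2]
opening: 0.0441
```

Call:
servo_tool([
  [[-4,0,12],[0,0,0],0.3],
  [[-8,0,25],[0,0,0],0.3],
  [[-12,0,37],[0,0,0],0.3],
  [[-12,0,37],[0,0,0],0.3],
  [[-12,0,37],[0,0,0],0.3],
  [[-12,0,37],[0,0,0],0.3],
  [[-12,0,37],[0,0,0],0.3],
  [[-12,0,37],[0,0,0],0.3],
  [[-12,0,37],[0,0,0],0.3],
  [[-12,0,37],[0,0,0],0.3],
])

```text
t: 18.3
eef_pos: [0.566, 0.1063, 0.2207]
ee_rot: [[0.949, -0.004, 0.314], [-0.314, 0.0, 0.949], [-0.003, -1.0, -0.001]]
force: [0.8, 0.4, -0.7]
opening: 0.0445
```

Call:
servo_tool([
  [[-12,0,37],[0,0,0],0.3],
  [[-12,0,37],[0,0,0],0.3],
  [[-12,0,37],[0,0,0],0.3],
  [[-12,0,37],[0,0,0],0.3],
  [[-12,0,37],[0,0,0],0.3],
  [[-8,0,26],[0,0,0],0.3],
  [[-4,0,15],[0,3,0],0.3],
  [[0,0,0],[0,8,0],0.3],
  [[0,0,0],[0,8,0],0.3],
  [[0,0,0],[0,8,0],0.3],
])

```text
t: 19.3
eef_pos: [0.5684, 0.3417, 0.2201]
ee_rot: [[0.7, -0.004, 0.714], [-0.714, -0.001, 0.7], [-0.002, -1.0, -0.004]]
force: [-0.9, 0.2, -2.2]
opening: 0.0442
```

Call:
servo_tool([
  [[0,0,0],[0,8,0],0.3],
  [[0,0,0],[0,8,0],0.3],
  [[0,0,0],[0,8,0],0.3],
  [[0,0,0],[0,8,0],0.3],
  [[0,0,0],[0,8,0],0.3],
  [[0,0,0],[0,8,0],0.3],
  [[0,0,0],[0,7,0],0.3],
  [[0,0,0],[0,0,0],0.3],
  [[0,0,0],[0,0,0],0.3],
  [[0,0,0],[0,0,0],0.3],
])

```text
t: 20.3
eef_pos: [0.5698, 0.3412, 0.2217]
ee_rot: [[-0.177, -0.001, 0.984], [-0.984, -0.0, -0.177], [0.001, -1.0, -0.001]]
force: [-0.1, 0.1, -2.4]
opening: 0.0441
```

```bash
python3 - <<'E'
from h import *
go((.5715,.3407,.0735))
a=load('top0')['pixels'].astype(int);b=load('top2')['pixels'].astype(int)
# shift of row jars between pics (phase correlation)
for n,(x0,y0,x1,y1) in dict(row2=(226,186,248,216),row1=(248,188,280,220)).items():
    A=a[y0:y1,x0:x1,0].astype(np.float32);B=b[y0:y1,x0:x1,0].astype(np.float32)
    print(n,cv2.phaseCorrelate(A,B,cv2.createHanningWindow(A.shape[::-1],cv2.CV_32F)),abs(A-B).max(),(abs(A-B)>25).sum())
E
```

```text
t 20.3 p [0.5698 0.3412 0.2217] yaw -10.2 tilt [ 0.001 -1.    -0.001] open 0.0441 F [-0.1  0.1 -2.4]
tool shift mm [1.000e-01 1.482e+02 1.900e+00]
row2 ((0.0522099936551399, -0.07650216533657073), 0.925263312790129) 36.0 368
row1 ((0.1500827363951558, -0.06732443624166606), 0.8792188041843474) 33.715744 80
```

Row jars have not moved (under 0.2 px). Lowering jar2 onto mark_b.

Call:
servo_tool([
  [[0,15,1],[0,0,0],0.3],
  [[0,25,0.8],[0,0,0],0.3],
  [[0,25,0],[0,0,0],0.3],
  [[0,25,0],[0,0,0],0.3],
  [[0,23,0],[0,0,0],0.3],
  [[0,16,0],[0,0,0],0.3],
  [[0,10,0],[0,0,0],0.3],
  [[0,5,0],[0,0,0],0.3],
  [[0,1,0],[0,0,0],0.3],
  [[0,0,0],[0,0,0],0.3],
])

```text
t: 21.3
eef_pos: [0.5731, 0.3412, 0.0787]
ee_rot: [[-0.179, 0.002, 0.984], [-0.984, 0.001, -0.179], [-0.001, -1.0, 0.002]]
force: [-0.0, -0.4, -2.5]
opening: 0.0447
```

Call:
servo_tool([
  [[0,1,0],[0,0,0],0.3],
  [[0,1,0],[0,0,0],0.3],
  [[0,0.7,0],[0,0,0],0.3],
  [[0,0,0],[0,0,0],0.3],
  [[0,0,0],[0,0,0],0.3],
  [[0,0,0],[0,0,0],0.3],
  [[0,0,0],[0,0,0],0.3],
  [[0,0,0],[0,0,0],0.3],
  [[0,0,0],[0,0,0],0.3],
  [[0,0,0],[0,0,0],0.3],
])

```text
t: 22.3
eef_pos: [0.5723, 0.3408, 0.0749]
ee_rot: [[-0.179, -0.0, 0.984], [-0.984, -0.0, -0.179], [0.0, -1.0, -0.0]]
force: [0.4, -0.2, -1.3]
opening: 0.0446
```

Call:
servo_tool([
  [[0,0.7,0],[0,0,0],0.3],
  [[0,0.7,0],[0,0,0],0.3],
  [[0,0.6,0],[0,0,0],0.3],
  [[0,0,0],[0,0,0],0.3],
  [[0,0,0],[0,0,0],0.3],
  [[0,0,0],[0,0,0],0.3],
  [[0,0,0],[0,0,0],0.3],
  [[0,0,0],[0,0,0],0.3],
  [[0,0,0],[0,0,0],0.3],
  [[0,0,0],[0,0,0],0.3],
])

```text
t: 23.3
eef_pos: [0.5723, 0.3408, 0.0729]
ee_rot: [[-0.179, 0.0, 0.984], [-0.984, 0.0, -0.179], [-0.0, -1.0, 0.0]]
force: [0.4, -0.2, -3.1]
opening: 0.0447
```

Call:
servo_tool([
  [[0,0.5,0],[0,0,0],0.3],
  [[0,0.5,0],[0,0,0],0.3],
  [[0,0,0],[0,0,0],0.3],
  [[0,0,0],[0,0,0],0.3],
  [[0,0,0],[0,0,0],0.3],
  [[0,0,0],[0,0,0],0.3],
  [[0,0,0],[0,0,0],0.3],
  [[0,0,0],[0,0,0],0.3],
  [[0,0,0],[0,0,0],0.3],
  [[0,0,0],[0,0,0],0.3],
])

```text
t: 24.3
eef_pos: [0.5724, 0.3409, 0.0722]
ee_rot: [[-0.179, 0.0, 0.984], [-0.984, 0.0, -0.179], [-0.0, -1.0, 0.0]]
force: [-1.0, -0.9, 2.8]
opening: 0.0441
```

Contact at z=0.0722. Releasing, retreating and going towards the tab, jaws along the tray's x at yaw -18°.

Call:
servo_tool([
  [[0,-0.3,0],[0,0,0],0.4],
  [[0,0,0],[0,0,0],0.58],
  [[0,0,0],[0,0,0],0.7],
  [[0,0,0],[0,0,0],0.85],
  [[0,0,0],[0,0,0],1],
  [[0,0,0],[0,0,0],1],
  [[0,0,0],[0,0,0],1],
  [[0,-10,0],[0,0,0],1],
  [[0,-25,0],[0,0,0],1],
  [[0,-30,0],[0,0,0],1],
])

```text
t: 25.3
eef_pos: [0.5712, 0.3403, 0.1368]
ee_rot: [[-0.179, -0.003, 0.984], [-0.984, -0.001, -0.179], [0.002, -1.0, -0.003]]
force: [0.8, 0.3, 1.0]
opening: 0.0852
```

Call:
servo_tool([
  [[0,-35,0],[0,0,0],1],
  [[0,-35,0],[0,0,0],1],
  [[0,-15,0],[0,7.7,0],1],
  [[20,0,-1],[0,0,0],1],
  [[40,0,-1],[0,0,0],1],
  [[45,0,4],[0,0,0],1],
  [[45,0,4],[0,0,0],1],
  [[45,0,4],[0,0,0],1],
  [[45,0,4],[0,0,0],1],
  [[45,0,4],[0,0,0],1],
])

```text
t: 26.3
eef_pos: [0.5008, 0.0627, 0.2233]
ee_rot: [[-0.309, 0.002, 0.951], [-0.951, -0.0, -0.309], [-0.0, -1.0, 0.002]]
force: [0.6, -0.6, -0.2]
opening: 0.0856
```

```bash
python3 - <<'E'
from h import *
go((.449,-.1747,.22))
t,s=snap('top','3'),snap('side','3')
im=np.zeros((400,800,3),np.uint8);a=crop(t,150,155,140,80,3.4)[:400];im[:a.shape[0],:a.shape[1]]=a;b=crop(s,240,120,85,100,3.4)[:,:289];im[:b.shape[0],500:500+b.shape[1]]=b
cv2.imwrite('pics/c7.png',im)
E
```

```text
t 26.3 p [0.5008 0.0627 0.2233] yaw -18.0 tilt [-0.    -1.     0.002] open 0.0856 F [ 0.6 -0.6 -0.2]
tool shift mm [241.8   3.3  24. ]
```

View pics/c7.png

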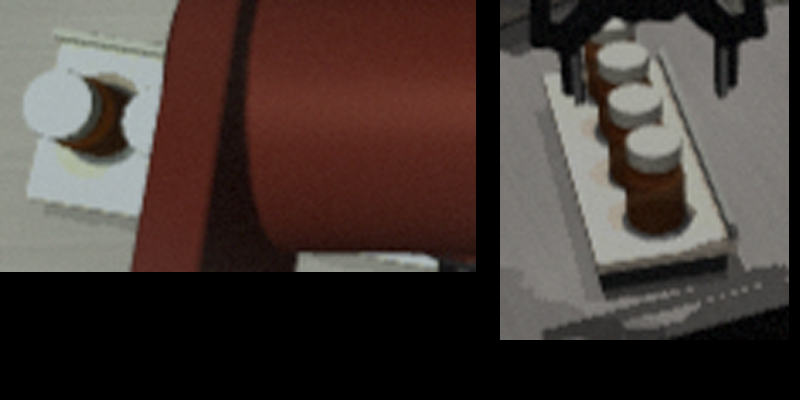

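The row of four jars stands upright in line. Refining the tab position before gripping.

```bash
python3 - <<'E'
from h import *
t0=load('top0');t3=load('top3');s0=load('side0');s3=load('side3')
c,s=np.cos(np.radians(18)),-np.sin(np.radians(18))
for n,d in(('0',t0),('3',t3)):
    for b in blobs(roi(d,395,150,515,275).sum(2)>390,395,150,800):
        pts=np.array([onz(d,p,.06)[:2] for p in b[4]]).astype(np.float32)
        r=cv2.minAreaRect(pts*1000);print(n,b[1],np.round(r[0],1),np.round(r[1],1),round(r[2],2))
print('tri tab',tri(t0,(425.6,247.4),s0,(305.3,264.5)))
im=np.zeros((480,800,3),np.uint8)
im[:480,:400]=crop(t3,405,215,50,60,8);im[:480,400:]=crop(s3,290,250,50,60,8)
cv2.imwrite('pics/c8.png',im)
E
```

```text
0 4490 [ 522.4 -251.1] [150.2 197.2] 71.54
3 13206 [ 522.9 -248.1] [252.4 266.2] 88.18
tri tab (array([ 0.44912563, -0.1720376 ,  0.10296943]), np.float64(0.003678890997639034))
```

View pics/c8.png

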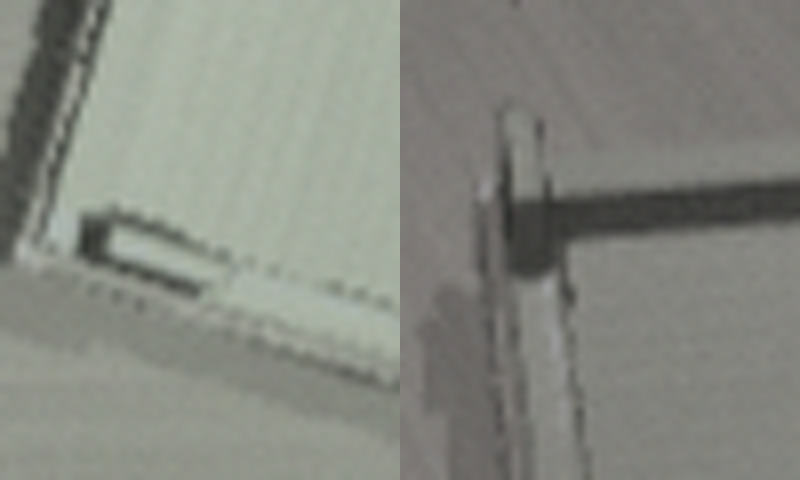

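The tab's top edge centre is at top px (426,247). The rim fit gives 197×150 mm, centre (0.5224,-0.2511), yaw -18.4°, so the tab is at about (0.449,-0.1745). Approaching.

Call:
servo_tool([
  [[25,0,2],[0,0,0],1],
  [[45,0,4.5],[0,0,0],1],
  [[45,0,4.5],[0,0,0],1],
  [[45,0,4.5],[0,0,0],1],
  [[45,0,4.5],[0,0,0],1],
  [[37,0,4],[0,0.3,0],1],
  [[0,15,0],[0,0,0],1],
  [[0,25,0],[0,0,0],1],
  [[0,25,0],[0,0,0],1],
  [[0,15,0],[0,0,0],1],
])

```text
t: 27.4
eef_pos: [0.449, -0.1725, 0.141]
ee_rot: [[-0.314, -0.001, 0.949], [-0.949, 0.001, -0.314], [-0.001, -1.0, -0.001]]
force: [0.3, 0.3, 0.3]
opening: 0.0851
```

Call:
servo_tool([
  [[0,10,0],[0,0,0],0.8],
  [[0,0,0],[0,0,0],0.6],
  [[0,0,0],[0,0,0],0.5],
  [[0,0,0],[0,0,0],0.5],
  [[0,0,0],[0,0,0],0.5],
  [[0,0,0],[0,0,0],0.5],
  [[0,0,0],[0,0,0],0.5],
  [[0,0,0],[0,0,0],0.5],
  [[0,0,0],[0,0,0],0.5],
  [[0,0,0],[0,0,0],0.5],
])

```text
t: 28.4
eef_pos: [0.4492, -0.1734, 0.1322]
ee_rot: [[-0.314, -0.0, 0.949], [-0.949, 0.0, -0.314], [-0.0, -1.0, -0.0]]
force: [0.5, -0.8, 1.0]
opening: 0.0429
```

```bash
python3 - <<'E'
from h import *
go((.449,-.1747,.074))
s=snap('side','4')
for z in(.06,.092): print(proj(s,(.449,-.1747,z)))
cv2.imwrite('pics/c9.png',crop(s,250,190,140,130,4.4))
E
```

```text
t 28.4 p [ 0.4492 -0.1734  0.1322] yaw -18.3 tilt [-0. -1. -0.] open 0.0429 F [ 0.5 -0.8  1. ]
tool shift mm [ 1.3 58.2  0.3]
[304.86930361 279.68352587]
[304.86811376 269.2386557 ]
```

View pics/c9.png

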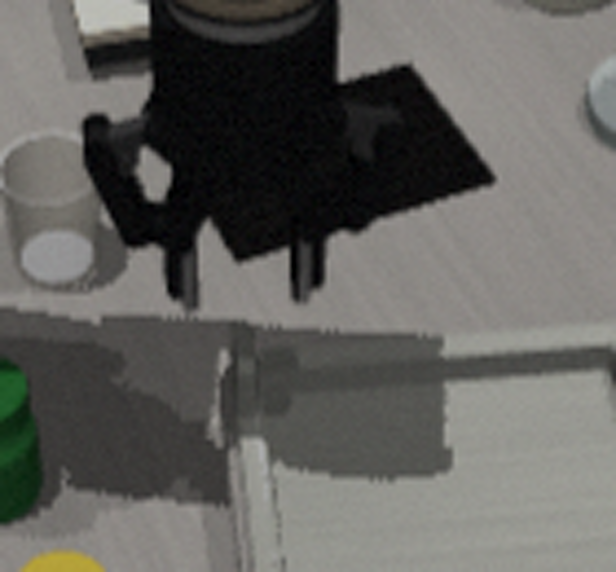

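The crop shows the fingers straddling the tab line: finger midpoint at crop x≈245, tab at ≈243. Descending and gripping.

Call:
servo_tool([
  [[0.6,10,0.3],[0,0,0],0.5],
  [[0.7,15,0],[0,0,0],0.5],
  [[0,15,0],[0,0,0],0.5],
  [[0,10,0],[0,0,0],0.5],
  [[0,6,0],[0,0,0],0.5],
  [[0,3,0],[0,0,0],0.5],
  [[0,0,0],[0,0,0],0.5],
  [[0,0,0],[0,0,0],0.4],
  [[0,0,0],[0,0,0],0.3],
  [[0,0,0],[0,0,0],0.3],
], grip_force=30)

```text
t: 29.45
eef_pos: [0.4495, -0.1749, 0.0738]
ee_rot: [[-0.314, 0.001, 0.949], [-0.949, -0.001, -0.314], [0.0, -1.0, 0.001]]
force: [0.0, -0.2, 0.0]
opening: 0.0259
```

Call:
servo_tool([
  [[0,0,0],[0,0,0],0.25],
  [[0,0,0],[0,0,0],0.2],
  [[0,0,0],[0,0,0],0.15],
  [[0,0,0],[0,0,0],0.1],
  [[0,0,0],[0,0,0],0.05],
  [[0,0,0],[0,0,0],0],
  [[0,0,0],[0,0,0],0],
  [[0,0,0],[0,0,0],0],
  [[0,0,0],[0,0,0],0],
  [[0,0,0],[0,0,0],0],
])

```text
t: 30.45
eef_pos: [0.4486, -0.1744, 0.0733]
ee_rot: [[-0.314, -0.001, 0.949], [-0.949, 0.001, -0.314], [-0.0, -1.0, -0.001]]
force: [-4.3, 1.4, 4.7]
opening: 0.0084
```

Call:
servo_tool([
  [[0,0,0],[0,0,0],0],
  [[0,0,0],[0,0,0],0],
  [[0.24,-2.83,0.39],[-0.635,0,0.4],0],
  [[0.24,-2.83,0.39],[-0.635,0,0.4],0],
  [[0.24,-2.83,0.39],[-0.635,0,0.4],0],
  [[0.24,-2.83,0.39],[-0.635,0,0.4],0],
  [[0.24,-2.83,0.39],[-0.635,0,0.4],0],
  [[0.24,-2.83,0.39],[-0.635,0,0.4],0],
  [[0.24,-2.83,0.39],[-0.635,0,0.4],0],
  [[0.24,-2.83,0.39],[-0.635,0,0.4],0],
], grip_force=100)

```text
t: 31.45
eef_pos: [0.452, -0.1783, 0.096]
ee_rot: [[-0.316, -0.068, 0.946], [-0.947, 0.082, -0.311], [-0.056, -0.994, -0.09]]
force: [-2.3, 1.3, 0.4]
opening: 0.0071
```

```bash
python3 - <<'E'
from h import *
p,R=go(None)
from rig import status;print(status.state()['ft_torque'])
s=snap('side','5')
cv2.imwrite('pics/c10.png',crop(s,270,190,160,170,3.5))
E
```

```text
t 31.45 p [ 0.452  -0.1783  0.096 ] yaw -18.2 tilt [-0.056 -0.994 -0.09 ] open 0.0071 F [-2.3  1.3  0.4]
[ 0.25518249  0.33993663 -0.16597297]
```

View pics/c10.png

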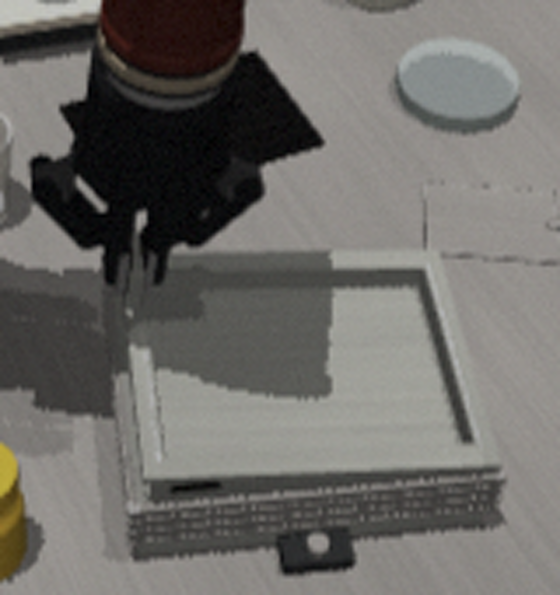

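Crop: the tray's tab side is tilting up. A gap and pad show at (190,487) under the near-left rim, while the far corner at (495,465) still rests in the stack. Continuing the peel.

Call:
servo_tool([
  [[0.24,-2.83,0.39],[-0.635,0,0.4],0],
  [[0.24,-2.83,0.39],[-0.635,0,0.4],0],
  [[0.24,-2.83,0.39],[-0.635,0,0.4],0],
  [[0.24,-2.83,0.39],[-0.635,0,0.4],0],
  [[0.24,-2.83,0.39],[-0.635,0,0.4],0],
  [[0.24,-2.83,0.39],[-0.635,0,0.4],0],
  [[0.24,-2.83,0.39],[-0.635,0,0.4],0],
  [[0.24,-2.83,0.39],[-0.635,0,0.4],0],
  [[0.24,-2.83,0.39],[-0.635,0,0.4],0],
  [[0,0,0],[0,0,0],0],
])

```text
t: 32.5
eef_pos: [0.4574, -0.1846, 0.1205]
ee_rot: [[-0.323, -0.141, 0.936], [-0.939, 0.171, -0.298], [-0.118, -0.975, -0.188]]
force: [0.8, 3.8, 0.5]
opening: 0.0074
```

```bash
python3 - <<'E'
from h import *
p,R=go(None)
from rig import status;print(status.state()['ft_torque'])
s=snap('side','6')
cv2.imwrite('pics/c11.png',crop(s,270,190,160,170,3.5))
E
```

```text
t 32.5 p [ 0.4574 -0.1846  0.1205] yaw -17.7 tilt [-0.118 -0.975 -0.188] open 0.0074 F [0.8 3.8 0.5]
[ 0.77650124 -0.17677182  0.36516683]
```

View pics/c11.png

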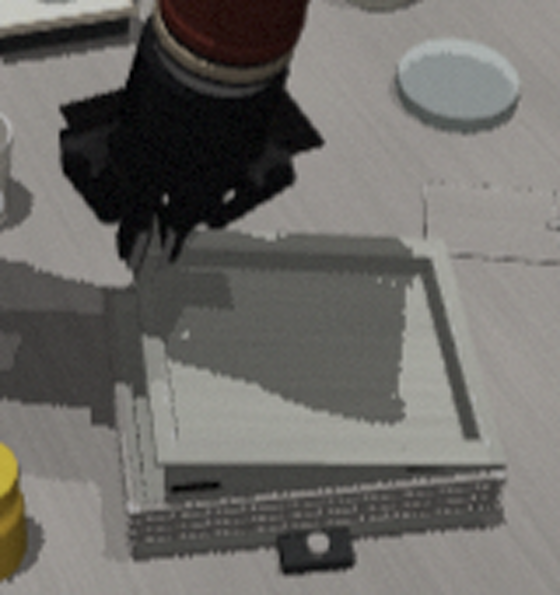

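The tray is tilted about 12.7° with the tab corner high, and the far corner (500,467) still rests in the stack. Lifting it free vertically; world up in tool axes is (-0.118,-0.975,-0.188).

Call:
servo_tool([
  [[-0.4,-2.9,-0.6],[0,0,0],0],
  [[-0.5,-3.9,-0.75],[0,0,0],0],
  [[-0.5,-3.9,-0.75],[0,0,0],0],
  [[-0.6,-4.9,-0.95],[0,0,0],0],
  [[-0.6,-4.9,-0.95],[0,0,0],0],
  [[-0.7,-5.9,-1.1],[0,0,0],0],
  [[-0.9,-7.8,-1.5],[0,0,0],0],
  [[-1.2,-9.8,-1.9],[0,0,0],0],
  [[-1.2,-9.8,-1.9],[0,0,0],0],
  [[-1.2,-9.8,-1.9],[0,0,0],0],
])

```text
t: 33.55
eef_pos: [0.4574, -0.1844, 0.1865]
ee_rot: [[-0.323, -0.14, 0.936], [-0.939, 0.17, -0.298], [-0.117, -0.975, -0.186]]
force: [0.6, -0.7, -1.3]
opening: 0.0074
```

Call:
servo_tool([
  [[-1.2,-9.8,-1.9],[0,0,0],0],
  [[-1.8,-14.6,-2.8],[0,0,0],0],
  [[-1.8,-14.6,-2.8],[0,0,0],0],
  [[-1.2,-9.8,-1.9],[0,0,0],0],
  [[0,0,0],[2.12,0,-1.33],0],
  [[0,0,0],[2.12,0,-1.33],0],
  [[0,0,0],[2.12,0,-1.33],0],
  [[0,0,0],[2.12,0,-1.33],0],
  [[0,0,0],[2.12,0,-1.33],0],
  [[0,0,0],[0,0,0],0],
])

```text
t: 34.55
eef_pos: [0.4567, -0.1834, 0.236]
ee_rot: [[-0.314, -0.002, 0.95], [-0.95, 0.004, -0.314], [-0.003, -1.0, -0.003]]
force: [-0.2, 0.2, -2.1]
opening: 0.0067
```

```bash
python3 - <<'E'
from h import *
p,R=go((.507,.0844,.24));print(R.round(3))
from rig import status;print(status.state()['ft_torque'])
t,s=snap('top','7'),snap('side','7')
# did stack stay / tray visible? bright tray rim blob
for n,d in (('t',t),('s',s)): 
    for b in blobs(roi(d,250,60,560,380).sum(2)>390,250,60,400): print(n,b[1],cv2.approxPolyDP(cv2.convexHull(b[4].astype(np.int32)),6,True)[:,0].tolist())
# predicted tray rim corners from tool pose
tcp=p;Rt=np.c_[R[:,2],-R[:,0],-R[:,1]]
for x,y in((98,75),(98,-75),(-98,-75),(-98,75)):
    X=tcp+Rt@(np.array([x+93.5,y-50,22-35.5])/1000);print(X.round(3),proj(t,X).round(),proj(s,X).round())
E
```

```text
t 34.55 p [ 0.4567 -0.1834  0.236 ] yaw -18.3 tilt [-0.003 -1.    -0.003] open 0.0067 F [-0.2  0.2 -2.1]
tool shift mm [-270.1   -3.1  -36.2]
[[-0.314 -0.002  0.95 ]
 [-0.95   0.004 -0.314]
 [-0.003 -1.    -0.003]]
[0.11727997 0.12656434 0.0301729 ]
t 43439 [[559, 60], [559, 163], [294, 361], [250, 340], [250, 60]]
t 408 [[396, 211], [399, 243], [383, 235]]
t 4611 [[460, 285], [428, 379], [368, 379], [412, 271]]
t 3474 [[539, 276], [559, 279], [557, 379], [512, 361]]
s 24230 [[348, 61], [374, 60], [557, 245], [518, 364], [439, 354], [250, 257], [250, 158]]
s 879 [[272, 95], [289, 110], [288, 165], [278, 163], [264, 125]]
s 778 [[279, 196], [268, 196], [250, 136], [263, 130]]
s 623 [[527, 265], [548, 258], [559, 268], [559, 285], [551, 288]]
s 2490 [[266, 307], [282, 304], [328, 350], [333, 379], [250, 379]]
[ 0.646 -0.22   0.222] [467. 129.] [409. 208.]
[ 0.599 -0.362  0.222] [553. 156.] [433. 267.]
[ 0.413 -0.301  0.222] [526. 268.] [316. 276.]
[ 0.46  -0.158  0.223] [436. 239.] [307. 214.]
```

Wrist force shows -2.1 N (tray weight), so it is free and held. Carrying it to the mat.

Call:
servo_tool([
  [[-8,0,-1],[0,0,0],0],
  [[-18,0,-2.2],[0,0,0],0],
  [[-26,0,-3.5],[0,0,0],0],
  [[-32,0,-4.3],[0,0,0],0],
  [[-34,0,-4.5],[0,0,0],0],
  [[-34,0,-4.5],[0,0,0],0],
  [[-32,0,-4.3],[0,0,0],0],
  [[-28,0,-4],[0,0,0],0],
  [[-22,0,-3],[0,0,0],0],
  [[-16,0,-2.2],[0,0,0],0],
])

```text
t: 35.65
eef_pos: [0.5042, 0.0657, 0.2362]
ee_rot: [[-0.313, -0.003, 0.95], [-0.95, 0.005, -0.313], [-0.003, -1.0, -0.004]]
force: [0.2, -0.4, -1.0]
opening: 0.0074
```

Call:
servo_tool([
  [[-12,0,-1.8],[0,0,0],0],
  [[-6,0,-0.9],[0,0,0],0],
  [[-2,0,0],[0,0,0],0],
  [[0,0,0],[0,0,0],0],
  [[0,0,0],[0,0,0],0],
  [[0,0,0],[0,0,0],0],
  [[0,0,0],[0,0,0],0],
  [[0,0,0],[0,0,0],0],
  [[0,0,0],[0,0,0],0],
  [[0,0,0],[0,0,0],0],
])

```text
t: 36.65
eef_pos: [0.5077, 0.0834, 0.2363]
ee_rot: [[-0.314, -0.002, 0.949], [-0.949, 0.004, -0.314], [-0.003, -1.0, -0.003]]
force: [0.5, 1.2, -1.4]
opening: 0.0068
```

```bash
python3 - <<'E'
from h import *
p,R=go((.507,.0844,.236))
t,s=snap('top','8'),snap('side','8')
t0,s0=load('top0'),load('side0')
Rt=np.c_[R[:,2],-R[:,0],-R[:,1]]
P=[p+Rt@(np.array([x+93.5,y-50,22-35.5])/1000) for x,y in((98,75),(98,-75),(-98,-75),(-98,75))]
for X in P: print('pred',X.round(3),proj(t,X).round(1),proj(s,X).round(1))
print('centre',p+Rt@(np.array([93.5,-50,-35.5])/1000))
for n,d in(('t',t),('s',s)):
    q=np.array([proj(d,X) for X in P]);lo=np.clip(q.min(0)-12,0,None).astype(int);hi=(q.max(0)+12).astype(int)
    a=cv2.GaussianBlur(d['pixels'],(3,3),0)[lo[1]:hi[1],lo[0]:hi[0]].astype(int)
    for th in (380,400,420,440):
        for b in blobs(a.sum(2)>th,lo[0],lo[1],500): print(n,th,b[1],cv2.approxPolyDP(cv2.convexHull(b[4].astype(np.int32)),5,True)[:,0].tolist())
E
```

```text
t 36.65 p [0.5077 0.0834 0.2363] yaw -18.3 tilt [-0.003 -1.    -0.003] open 0.0068 F [ 0.5  1.2 -1.4]
tool shift mm [-0.7  0.3 -0.9]
pred [0.697 0.047 0.222] [310.5 102.6] [363.3 133.9]
pred [ 0.65  -0.095  0.222] [393.5 128. ] [377.2 171.8]
pred [ 0.464 -0.034  0.222] [359.6 237.4] [283.8 176.8]
pred [0.511 0.109 0.223] [273.6 209.3] [279.8 137.6]
centre [0.58062227 0.00669331 0.20036118]
t 380 13645 [[261, 90], [404, 90], [403, 248], [347, 248], [331, 239], [261, 128]]
t 400 13270 [[261, 90], [404, 90], [402, 248], [342, 244], [261, 128]]
t 420 12417 [[261, 90], [404, 90], [400, 248], [343, 244], [261, 128]]
t 440 10270 [[261, 90], [404, 90], [399, 248], [369, 248], [327, 225], [261, 127]]
s 380 1799 [[388, 157], [375, 169], [286, 174], [278, 163], [322, 135], [362, 134]]
s 400 830 [[371, 169], [312, 168], [328, 147], [356, 146]]
```

```bash
python3 - <<'E'
from h import *
p,R=go(None)
t,s=load('top8'),load('side8');t0,s0=load('top0'),load('side0')
Rt=np.c_[R[:,2],-R[:,0],-R[:,1]];Q=[]
for x,y in((98,75),(98,-75),(-98,-75),(-98,75)):
    X=p+Rt@(np.array([x+93.5,y-50,22-35.5])/1000);q=[]
    for d in(t,s):
        g=cv2.cvtColor(d['pixels'],cv2.COLOR_RGB2GRAY)
        c=cv2.cornerSubPix(g,np.float32([[proj(d,X)]]),(4,4),(-1,-1),(3,50,.01))[0,0];q.append(c)
    Y,gap=tri(t,q[0],s,q[1]);print('pred',X.round(3),'seen',Y.round(3),'gap',gap.round(4),np.round(q,1).tolist())
# unmoved check, by phase correlation on patches
for n,a,b,(x,y,w,h) in (('beaker s',s0,s,(245,215,35,45)),('dish s',s0,s,(378,195,46,40)),('spatula s',s0,s,(388,238,88,30)),('bottle s',s0,s,(360,135,40,60)),('weight s',s0,s,(330,142,24,26)),('green s',s0,s,(230,265,36,48)),('yellow s',s0,s,(245,310,40,50)),('row s',s0,s,(272,155,30,40)),('bottle t',t0,t,(272,60,40,60)),('dish t',t0,t,(328,80,50,45)),('row1 t',t0,t,(248,188,32,32)),('green t',t0,t,(385,285,38,36))):
    A,B=[cv2.cvtColor(d['pixels'][y:y+h,x:x+w],cv2.COLOR_RGB2GRAY).astype(np.float32) for d in (a,b)]
    r=cv2.phaseCorrelate(A,B,cv2.createHanningWindow((w,h),cv2.CV_32F));print(n,np.round(r[0],2),round(r[1],2))
E
```

```text
t 36.75 p [0.5077 0.0835 0.2363] yaw -18.3 tilt [-0.003 -1.    -0.003] open 0.0074 F [-0.3  0.3 -1.3]
pred [0.697 0.047 0.222] seen [0.697 0.05  0.22 ] gap 0.0053 [[308.3999938964844, 104.9000015258789], [363.3999938964844, 133.8000030517578]]
pred [ 0.65  -0.095  0.222] seen [ 0.65  -0.095  0.225] gap 0.0014 [[393.5, 128.0], [377.3999938964844, 170.39999389648438]]
pred [ 0.464 -0.034  0.222] seen [ 0.465 -0.034  0.224] gap 0.0006 [[359.3999938964844, 236.89999389648438], [284.29998779296875, 176.1999969482422]]
pred [0.511 0.109 0.223] seen [0.511 0.109 0.223] gap 0.0 [[273.6000061035156, 209.3000030517578], [279.79998779296875, 137.60000610351562]]
beaker s [0.12 0.93] 0.7
dish s [-0.08 -0.02] 1.01
spatula s [-0.13 -0.01] 0.94
bottle s [-0.18 -0.13] 0.56
weight s [0.02 0.84] 0.62
green s [0.1  0.03] 0.92
yellow s [ 0.01 -0.01] 0.94
row s [ 0.16 -0.36] 0.53
bottle t [ 0.01 -0.03] 0.94
dish t [0.12 0.84] 0.73
row1 t [-0.07 -0.1 ] 0.51
green t [ 0.01 -0.08] 0.94
```

The tray corners triangulate to z=0.220 to 0.225, so it is about level, and its centre is at (0.581,0.007), over the mat at (0.581,0.008). Its underside is about 0.20 m up. Handing in.

```bash
python3 -c "
from rig import env,status
s=status.state();print(s['t'],max(abs(x) for x in s['joint_vel']))
print(env.close_job())"
```

```text
36.75 0.001322561960418738
the job is handed in; nothing more can be done
None
```

I finished the task and handed it in at t = 36.75 s. Both jars are on the empty marks, and the tray is held level over the mat.

- **Jars:** jar1 went to mark_a and jar2 to mark_b, each lowered until I felt light contact (3–5 N) and then released. The picture afterwards shows four upright jars in a row. I measured jar1's cap within about 1 px of where it should be. I did not measure jar2 again; it was released about 1 mm from my estimate of the mark.
- **Peel and lift:** I took the tray by its tab and raised that corner about 12.7° while the far corner still sat in the stack (seen in the side view), then lifted it straight up and levelled it. The wrist then read about its weight, 1–2 N.
- **Final pose:** From the gripper pose, the tray centre is at (0.581, 0.007) against the mat centre at (0.581, 0.008), with its underside about 0.20 m above the bench. The rim corners came out at z = 0.220–0.225, so it is level to about 1–2°. One corner's two views disagreed by 5 mm, and another corner just kept its predicted position, so it is no real check.

**Unmoved things:** The dish and spatula (side view), the bottle (top view), and the green and yellow jars matched their first pictures to within 0.2 px. The beaker and weight (side view) and the dish (top view) read 0.8–0.9 px off with a poorer match, probably from the arm's changed shadow. The row jars had not moved (under 0.2 px) when I checked after placing jar1. The end check on them was a poor match: 0.1 px for the first jar from above, 0.4 px for the row from the side. I had used up the viewable pictures by then, so these last checks are numerical only.

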